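Clamp a plaster casting mould to the first clicks

ROBOT

A 6-joint arm with a two-finger parallel gripper is mounted at the origin on the work surface. World frame = base frame: x ahead of the robot, y to its left, z up, the work surface at z = 0. Lengths are in m, angles in rad, forces in N, time in s.
With the tool pointing down it reaches from about 0.3 to 0.85 m from the base axis. Payload 5.4 kg.
Tool frame: the origin (TCP) lies at the very end of the fingers, on their centre line; the grasp point (between the pads) lies 19 mm behind it; z points along the fingers, y is the line along which they close (so a half turn about z gives the same grasp; the last joint's range is limited). The gripper opens to 85 mm and grips with 20 to 120 N. Pads are 22 mm wide; open, the fingers measure 114 mm over their backs; the gripper's body (76 mm by 85 mm) begins 54 mm behind the grasp point. The pads swing forward as they close: fully open they stand 13 mm farther back than shut.
Start: joints at [1.113, 0.158, 1.597, -0, 1.386, -0.21], TCP at [0.141, 0.557, 0.231] pointing down, gripper open.
Joint ranges: [-2.91, 2.91], [-0.94, 2.29], [0.18, 2.7], [-1.29, 4.43], [0.17, 2.64], [-3, 3]. Speed limits (rad/s): [2.57, 2.57, 3.14, 3.14, 3.14, 3.14].

INTERFACE

Orientations are given as a unit quaternion [w, x, y, z].
In Python, from bench import manip gives the robot as it stands.
- The arm moves only by the shell command python3 -m pendant 'ROWS' [FORCE]. ROWS is a JSON object of lists of equal length, an entry for each row: "grip": the opening in per cent of the stroke, from 0 (shut) to 100 (fully open); "delta_pos": the shift along the tool's x, y, z in m, a list of three; "spin": the turn about the tool's z in degrees. A call has 1 to 20 rows; each row is the pose to reach, as a shift and turn from the pose commanded when the call began, along the tool's axes at that moment; what a row does not reach only later rows make up. A row lasts 1/8 s, in which the tool goes at most 62.5 mm and 10.7 degrees, less where a joint would pass 70% of its speed; a pose out of reach is approached as far as the arm can. A call with a gripper value outside its range is refused whole. The fingers move at their own pace and stop on an object; FORCE is the grip in N (left out, the last holds). Time passes only in rows, so rows that repeat a pose let the fingers close. It gives the time, the measured TCP pose, the force, the opening and the grip force at its end, in the units of the state.
- manip.get_state(): the state, without advancing time (a new reading comes with each control period).
- manip.camera(name): name is "scene" or "top" or "wrist"; returns (picture, depth): 400x640x3 uint8, blue, green, red; 400x640 float32, m along the optical axis (not along the pixel's ray), 0 where there is no reading.
- manip.camera_model(name): a dict with "fx", "fy", "cx", "cy" (pixels), "pose" (4x4, takes a point from camera to world coordinates). Camera axes: x right, y down, z forward; pixel columns grow to the right and rows downward; lengths in m; the calibration is good to about 2 mm. A picture is of the moment at which its call begins: read the wrist's pose just before it. camera_model takes no time and is no camera call; for the wrist camera it gives the pose at the moment of the call.
- manip.finish_job(): hands the job in; it is judged then, once.
Trained networks look in the newest picture that a camera, given by its name, has taken for a name from the list of things; names that differ only in an ending like _2 or _b are one class to them, and where a whole thing is asked for, a point or a joint stands for the part that bears it (a point fixed in the world has none). Each returns a list of dicts, best first, with "confidence" (0 to 1); they miss things now and then, are a little off and sometimes report something else, mostly with a low value. They report only what shows in the picture. A call takes as long as a camera call. They do not tell look-alikes from the thing itself.
- manip.look_for(camera, thing): "xyz" ([x, y, z] in m, in world coordinates, good to about 4 mm: the middle of the surface that is visible of it).
The state is a dict: "time_s": time; "q": joint angles; "dq": joint speeds; "effort": joint torques, N m; "eef_pos": TCP position; "tcp_rot": TCP orientation; "wrist_force": force on the tool from outside, world axes, zero at the start; "wrist_torque": the same for the moment, N m; "gripper_width": opening from 0.0 (shut) to 1.0 (fully open); "grasp_force": force on a finger pad.
Only numpy, scipy, OpenCV 4.12 (cv2) and the standard library are available. Lean on these libraries where they do the work, as an engineer would, in place of code of your own. Each camera call takes 0.05 s, during which the arm holds its last target. There are 200 camera calls.

TASK

Take the rectangular plaster mould out of its rack slot, stand it on the bench, let go and take it again by its other pair of sides, then set it upright in the middle of the open clamp, seam parallel to the jaws, and let go. Then turn the clamp's knob clockwise, regripping as needed, until the jaw is tight on the mould and the knob slips by one to three clicks (one click is 20 degrees of slip), and stop there. Keep the mould upright throughout and leave the other things alone.

Things in the scene. Friction and masses are not known exactly. Their poses are not given: they have to be found in the camera images.
- mould_mid (a point): Centre (half-way up) of the loose rectangular plaster mould: 44 mm along its x, 60 mm along its y, 70 mm tall, 0.26 kg or so. A grey seam line crosses its top along x; a dark round pour hole is in the middle of its top. Either way round is right. It starts standing in one of the rack's two slots, its y along the rack's y.
- mould: The same mould; origin at the centre of its underside.
- round_mid (a point): Centre (half-way up) of the other, round plaster mould, 44 mm across, 50 mm tall, in the other slot. Leave it.
- rack: Fixed wooden rack, origin under its centre, z up. Board 150 (x) by 100 (y) by 8 mm; three cheeks at x = -64, 0, 64 mm, each 12 mm thick, 56 mm long (y), up to 78 mm above the bench, level with the mould's top. Two slots 52 mm wide at x = -32, 32 mm, open above and at the y ends: there the mould can only be held across its 60 mm (y), and is lifted straight up.
- clamp: Fixed bench clamp, origin on the bench under the middle of the mould's seat. Plate 12 mm thick, x -55 to 55, y -160 to 80 mm; the mould stands on it, its y along the clamp's y. Jaws 60 mm wide (x), tops 81 mm above the bench, about level with the mould's top: there it can only be held across its 44 mm (x). At y = -120 mm a grey block 64 x 64, 64 mm high, carries the knob.
- jaw: Sliding jaw, 16 mm thick, with a sprung rubber-faced pad (8 N/mm, so it gives 2 to 3 mm while tightening), on the knob's side of the seat. Origin in its uncompressed clamping face, at bench height, mid-width. The face starts at y = -37 mm in the clamp's frame and moves along clamp +y by 10 mm per radian of knob turned without slip, up to 50 mm.
- backstop: Fixed opposite jaw, a steel plate 18 mm thick. Origin at the lower edge of its clamping face, 12 mm above the bench, 33 to 43 mm from the clamp's origin along clamp +y (differs from run to run). The mould ends up pressed against it by the sliding jaw.
- knob_grip (a point): On the knob's vertical axis at gripping height, 98 mm above the bench. Black upright bar 64 mm long (its x), 14 mm thick (its y), from 72 to 112 mm above the bench; foot disc of 18 mm radius up to 76 mm, on a steel flange of 28 mm radius up to 70 mm. Clockwise from above closes the jaw, at 0.15 N m while it moves; tight, the knob slips at 0.36 N m. The clamp holds when let go.
- knob (a joint): Slip: the knob's angle relative to the steel flange under it, rad, 0 at the start. Stays 0 while the flange turns with the knob; grows 0.35 per click when slipping clockwise. The slip is smooth (a click is counted by angle, no jolt is felt). A black mark on the flange's rim, in line with an end of the bar at the start, shows it.
- jar: Closed glass jar, 72 mm across, 100 mm tall, origin under it. Leave it.
- brush_pot: White ceramic pot of brushes, 80 mm across, 180 mm tall with brushes, origin under it. Leave it.
- banding_wheel: White round turntable, 130 mm across, 56 mm tall, origin under it. Leave it.
Things that resemble listed ones, but are neither listed nor needed, are in the scene too. Leave any pink or turquoise look-alike of the mould alone.

How it is judged:
On the way, in this order (a step that is already met when the one before it is completed fails the run):
1. the rectangular mould stands on the bench, outside rack and clamp, let go (height (world z) of mould_mid between 0.03 and 0.039 m and angle between mould_mid's own z axis and vertical below 0.06 rad and contact force between mould and the fingers below 0.1 N), for 0.2 s.
2. the mould stands on the clamp's plate between the open jaws, let go, the knob not yet slipped (x of mould_mid in the frame of clamp between -0.015 and 0.015 m and y of mould_mid in the frame of clamp between -0.02 and 0.02 m and z of mould_mid in the frame of clamp between 0.044 and 0.05 m and angle between mould_mid's own z axis and vertical below 0.06 rad and angle between the y axis of mould_mid and the y axis of clamp, either way round below 0.15 rad and contact force between mould and the fingers below 0.1 N and value of joint knob below 0.15 rad and contact force between mould and jaw below 5 N), for 0.2 s.
3. the jaw is tight on the mould and the knob has slipped by a click (x of mould_mid in the frame of clamp between -0.015 and 0.015 m and y of mould_mid in the frame of clamp between -0.02 and 0.02 m and z of mould_mid in the frame of clamp between 0.044 and 0.05 m and angle between mould_mid's own z axis and vertical below 0.06 rad and angle between the y axis of mould_mid and the y axis of clamp, either way round below 0.15 rad and value of joint knob above 0.3 rad and contact force between mould and jaw above 5 N and contact force between mould and backstop above 5 N), for 0.1 s.
At the end, for the whole second after the job is handed in: Mould let go, at rest on the clamp's plate, upright within 0.06 rad, within 15 mm (clamp x) and 20 mm (clamp y) of the clamp's origin, seam parallel to the jaws within 0.15 rad, pressed with over 4 N by the jaw and against the backstop; knob slip 0.3 to 1.25 rad (x of mould_mid in the frame of clamp between -0.015 and 0.015 m and y of mould_mid in the frame of clamp between -0.02 and 0.02 m and z of mould_mid in the frame of clamp between 0.044 and 0.05 m and angle between mould_mid's own z axis and vertical below 0.06 rad and angle between the y axis of mould_mid and the y axis of clamp, either way round below 0.15 rad and contact force between mould and the fingers below 0.1 N and contact force between mould and jaw above 4 N and contact force between mould and backstop above 4 N and value of joint knob between 0.3 and 1.25 rad and linear speed of mould below 0.02 m/s); the robot touches nothing.
It fails at once if the knob is turned on past three clicks of slip (value of joint knob above 1.25 rad).
It fails at once if the mould is tipped (angle between mould_mid's own z axis and vertical above 0.5 rad).
It fails at once if the round mould, jar, brush pot or banding wheel is disturbed (distance of round_mid from where it was at the start of the episode above 0.02 m or distance of any of jar, brush_pot, banding_wheel from where it was at the start of the episode above 0.03 m).
It also fails if it takes over 72 s, if anything falls off the work surface, if the arm or the gripper's body presses on something with over 40 N, if the wrist force passes 120 N, or if a joint passes its speed limit or range.

## Working session

There is one attempt and no reset: what is moved stays moved. The work goes in short steps, Python scripts to look and compute and a shell command to move; the robot and the scene stay as the last step left them, time stands still between calls to the robot, and variables do not carry over. Pictures are saved under pics/ and viewed, at most 10 in all, crops included, and the job is handed in when it is done.

```bash
mkdir -p pics; ls
cat > h.py <<'E'
import numpy as np, cv2
from bench import manip
def pts(name, d, m):
    v,u=np.indices(d.shape)
    P=np.stack([(u-m['cx'])/m['fx']*d,(v-m['cy'])/m['fy']*d,d],-1)
    T=np.array(m['pose']); W=P@T[:3,:3].T+T[:3,3]; W[d<=0]=np.nan
    return W
def shot(name):
    m=manip.camera_model(name); im,d=manip.camera(name); return im,pts(name,d,m),m
def proj(m,p):
    T=np.array(m['pose']); c=T[:3,:3].T@(np.array(p)-T[:3,3]); return c[0]/c[2]*m['fx']+m['cx'],c[1]/c[2]*m['fy']+m['cy']
E
python3 - <<'E'
from h import *
s=manip.get_state(); print(s['eef_pos'],s['tcp_rot'],s['time_s'])
for n in ['top','scene']:
    im,W,m=shot(n); cv2.imwrite(f'pics/{n}0.png',im); np.save(f'{n}0.npy',W)
    for t in ['mould','round_mid','rack','clamp','jaw','backstop','knob_grip','jar','brush_pot','banding_wheel']:
        for r in manip.look_for(n,t)[:3]: print(n,t,np.round(r['xyz'],3),round(r['confidence'],2),np.round(proj(m,r['xyz'])))
E
```

```text
pics
[0.14076535 0.55685676 0.23027969] [-3.16154800e-04  1.23578946e-01  9.92334257e-01 -9.30783566e-04] 0.0
top mould [0.603 0.318 0.069] 0.78 [158. 200.]
top mould [0.534 0.193 0.079] 0.77 [217. 234.]
top mould [0.41  0.284 0.068] 0.62 [169. 296.]
top round_mid [0.597 0.198 0.058] 0.82 [217. 204.]
top rack [0.571 0.184 0.007] 0.78 [228. 221.]
top clamp [ 0.569 -0.174  0.014] 0.97 [394. 223.]
top clamp [0.533 0.192 0.079] 0.63 [217. 234.]
top jaw [ 0.569 -0.172  0.068] 0.89 [397. 219.]
top jaw [ 0.582 -0.239  0.108] 0.3 [435. 210.]
top backstop [ 0.544 -0.084  0.081] 0.89 [355. 230.]
top knob_grip [ 0.582 -0.242  0.108] 0.57 [436. 210.]
top jar [0.751 0.041 0.101] 0.85 [294. 127.]
top brush_pot [0.755 0.253 0.081] 0.84 [193. 127.]
top banding_wheel [ 0.769 -0.167  0.054] 0.83 [392. 128.]
scene mould [0.436 0.286 0.059] 0.93 [453. 184.]
scene mould [0.623 0.318 0.066] 0.88 [469. 257.]
scene mould [0.437 0.177 0.062] 0.67 [404. 175.]
scene round_mid [0.602 0.204 0.06 ] 0.53 [409. 239.]
scene rack [0.787 0.046 0.097] 0.74 [310. 299.]
scene rack [ 0.593 -0.236  0.102] 0.63 [196. 184.]
scene clamp [ 0.593 -0.18   0.005] 0.73 [230. 217.]
scene jaw [ 0.585 -0.171  0.058] 0.94 [231. 200.]
scene backstop [ 0.57  -0.08   0.068] 0.91 [275. 199.]
scene knob_grip [ 0.599 -0.24   0.103] 0.71 [193. 185.]
scene jar [0.79  0.049 0.096] 0.57 [311. 301.]
scene brush_pot [0.76  0.247 0.082] 0.92 [429. 312.]
scene banding_wheel [ 0.771 -0.164  0.058] 0.72 [200. 277.]
```

View pics/top0.png

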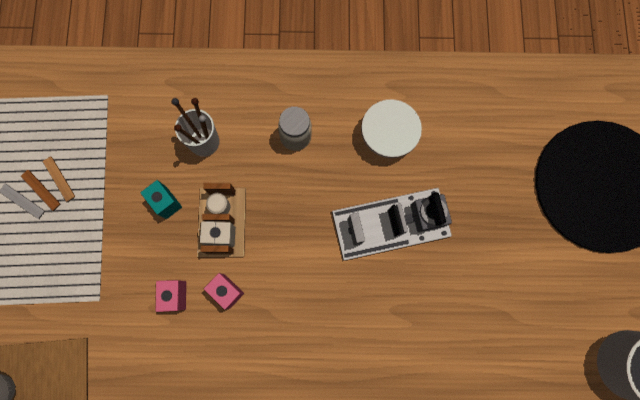

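Run:
```python
from h import *
im=cv2.imread('pics/top0.png'); cv2.imwrite('pics/crop1.png',cv2.resize(im[170:330,130:290],(800,800))[:600])
W=np.load('top0.npy')
cv2.imwrite('pics/crop2.png',cv2.resize(im[160:280,320:480],(800,600)))
```

```text
(no output)
```

View pics/crop1.png

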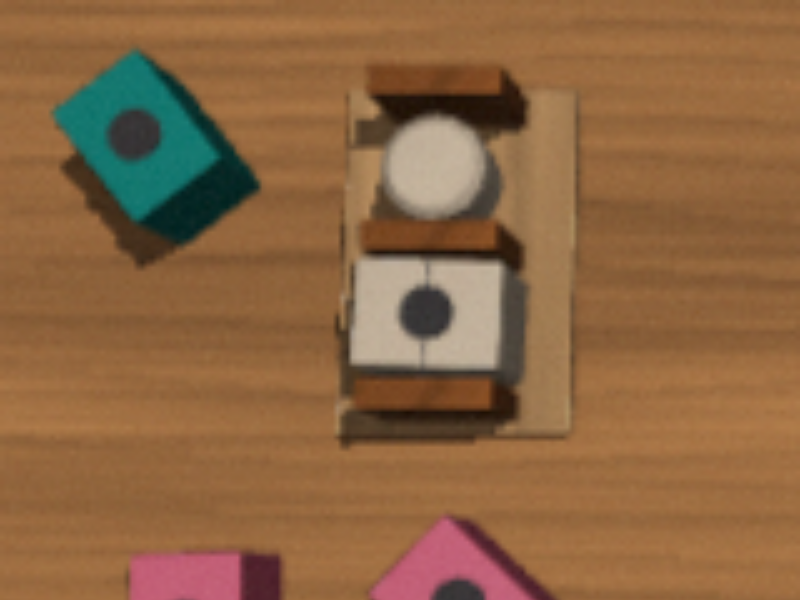

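View pics/crop2.png

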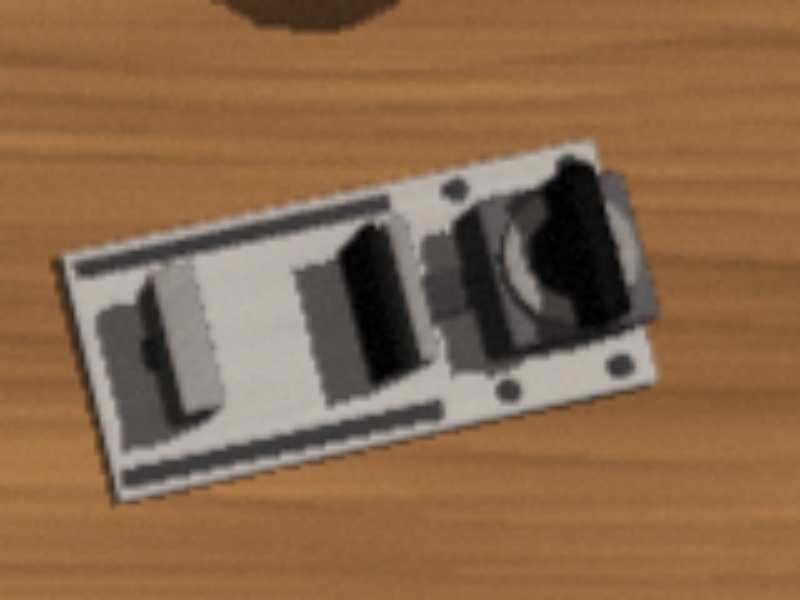

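The mould is the white block in the rack at about (215,234): plaster-coloured, with a seam and a hole, and in a slot. The turquoise block (160,199) and the pink ones (169,296) and (222,292) are look-alikes. In the crop the seam runs along the image vertical. The clamp plate spans (333,210) to (450,240), with the knob at (432,210).

Run:
```python
from h import *
W=np.load('top0.npy'); im=cv2.imread('pics/top0.png').astype(int)
def rect(mask,name):
    n,l,st,_=cv2.connectedComponentsWithStats(mask.astype(np.uint8)); k=1+np.argmax(st[1:,4]); p=W[l==k]
    r=cv2.minAreaRect(p[:,:2].astype(np.float32)); print(name,len(p),np.round(r[0],4),np.round(r[1],4),round(r[2],2),'z',np.round(np.median(p[:,2]),4),np.round(cv2.boxPoints(r),3).tolist())
    return p
v,u=np.indices(W.shape[:2])
def box(a,b,c,d): return (u>=a)&(u<b)&(v>=c)&(v<d)
x,y,z=W[...,0],W[...,1],W[...,2]
sat=im.max(-1)-im.min(-1)
rect(box(195,240,219,248)&(z>.07)&(sat<45),'mould top')
rect(box(190,250,175,265)&(z>.003)&(z<.09),'rack all')
rect(box(190,250,175,265)&(z>.003)&(z<.013),'board')
p=rect(box(325,460,180,265)&(z>.006),'clamp all')
rect(box(340,372,205,255)&(z>.07),'backstop')
rect(box(380,410,195,245)&(z>.07),'jaw')
rect(box(405,460,185,235)&(z>.1),'bar')
rect(box(405,460,185,240)&(z>.055)&(z<.068),'block')
```

```text
mould top 665 [0.5361 0.1975] [0.0606 0.0445] 89.44 z 0.0772 [[0.5139999985694885, 0.16699999570846558], [0.5580000281333923, 0.16699999570846558], [0.5590000152587891, 0.2280000001192093], [0.5139999985694885, 0.2280000001192093]]
rack all 3329 [0.5752 0.2001] [0.1627 0.1038] 0.49 z 0.054 [[0.49300000071525574, 0.25099998712539673], [0.49399998784065247, 0.14800000190734863], [0.6570000052452087, 0.14900000393390656], [0.656000018119812, 0.2529999911785126]]
board 1293 [0.5684 0.1999] [0.1492 0.1037] 0.65 z 0.0072 [[0.49300000071525574, 0.25099998712539673], [0.49399998784065247, 0.1469999998807907], [0.6439999938011169, 0.14900000393390656], [0.6420000195503235, 0.2529999911785126]]
clamp all 5682 [ 0.5684 -0.1686] [0.1105 0.2399] 13.19 z 0.0131 [[0.4869999885559082, -0.06400000303983688], [0.5419999957084656, -0.2980000078678131], [0.6499999761581421, -0.27300000190734863], [0.5950000286102295, -0.039000000804662704]]
backstop 278 [ 0.5492 -0.0878] [0.0596 0.0185] 13.22 z 0.0807 [[0.5180000066757202, -0.0860000029206276], [0.5220000147819519, -0.10400000214576721], [0.5799999833106995, -0.09000000357627869], [0.5759999752044678, -0.07199999690055847]]
jaw 251 [ 0.5694 -0.1747] [0.0594 0.019 ] 13.39 z 0.0793 [[0.5379999876022339, -0.1720000058412552], [0.5429999828338623, -0.19099999964237213], [0.6000000238418579, -0.1770000010728836], [0.5960000157356262, -0.1589999943971634]]
bar 251 [ 0.5862 -0.2465] [0.0637 0.015 ] 13.05 z 0.1101 [[0.5529999732971191, -0.2460000067949295], [0.5569999814033508, -0.26100000739097595], [0.6190000176429749, -0.24699999392032623], [0.6159999966621399, -0.23199999332427979]]
block 362 [ 0.5863 -0.2467] [0.0638 0.0652] 13.05 z 0.0628 [[0.5479999780654907, -0.22200000286102295], [0.5630000233650208, -0.28600001335144043], [0.625, -0.2709999978542328], [0.6100000143051147, -0.20800000429153442]]
```

```bash
python3 -m pendant '{"grip":[100,100,100,100,100,100,100,100,100,100,100,100,100,100],"delta_pos":[[-0.471,-0.251,0],[-0.471,-0.251,0],[-0.471,-0.251,0],[-0.471,-0.251,0],[-0.471,-0.251,0],[-0.471,-0.251,0],[-0.471,-0.251,0],[-0.471,-0.251,0],[-0.471,-0.251,0],[-0.471,-0.251,0],[-0.471,-0.251,0.08],[-0.471,-0.251,0.08],[-0.471,-0.251,0.08],[-0.471,-0.251,0.08]],"spin":[-14.2,-14.2,-14.2,-14.2,-14.2,-14.2,-14.2,-14.2,-14.2,-14.2,-14.2,-14.2,-14.2,-14.2]}' 40
```

```text
time_s: 2.85
eef_pos: [0.5373, 0.1992, 0.1537]
tcp_rot: [0.002, -0.0, 1.0, 0.0]
wrist_force: [-0.1, 0.7, -0.6]
gripper_width: 1.001
grasp_force: 0.0
```

```bash
python3 -m pendant '{"grip":[100,100,100,100,50,50,50,50,50],"delta_pos":[[0.001,-0.002,0.05],[0.001,-0.002,0.1],[0.001,-0.002,0.118],[0.001,-0.002,0.118],[0.001,-0.002,0.118],[0.001,-0.002,0.118],[0.001,-0.002,0.118],[0.001,-0.002,0.118],[0.001,-0.002,0.118]],"spin":[0,0,0,0,0,0,0,0,0]}' 50
```

```text
time_s: 3.98
eef_pos: [0.5374, 0.1972, 0.0362]
tcp_rot: [0.003, -0.0, 1.0, 0.001]
wrist_force: [-0.7, 0.9, 6.2]
gripper_width: 0.696
grasp_force: 55.4
```

```bash
python3 -m pendant '{"grip":[50,50,50,50,50,50,50,50,50,50,50,50,50,50],"delta_pos":[[0,0,-0.03],[0,0,-0.08],[0,0,-0.11],[0,0,-0.11],[0,-0.05,-0.11],[0,-0.1,-0.11],[0,-0.147,-0.11],[0,-0.147,-0.11],[0,-0.147,-0.07],[0,-0.147,-0.03],[0,-0.147,-0.005],[0,-0.147,0.002],[0,-0.147,0.002],[0,-0.147,0.002]],"spin":[0,0,0,0,-5,-10,-13,-13,-13,-13,-13,-13,-13,-13]}' 50
python3 - <<'E'
from h import *
im,W,m=shot('wrist'); cv2.imwrite('pics/w1.png',im)
E
```

```text
time_s: 5.72
eef_pos: [0.536, 0.0497, 0.0321]
tcp_rot: [0.001, -0.113, 0.994, -0.0]
wrist_force: [0.4, -0.6, -3.1]
gripper_width: 0.698
grasp_force: 57.2
```

View pics/w1.png

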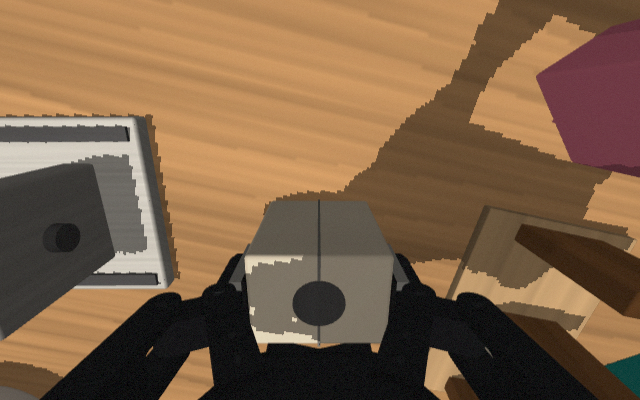

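The wrist view shows the mould upright between the fingers (245–395, 200–345), just above the bench. Next I lower it and let go.

```bash
python3 -m pendant '{"grip":[50,50,50,50],"delta_pos":[[0,0,0.002],[0,0,0.004],[0,0,0.0045],[0,0,0.0045]],"spin":[0,0,0,0]}' 50;  python3 -m pendant '{"grip":[100,100,100,100,100,100,100],"delta_pos":[[0,0,0],[0,0,0],[0,0,0],[0,0,0],[0,0,-0.05],[0,0,-0.1],[0,0,-0.12]],"spin":[0,0,0,0,0,0,0]}' 50
python3 -m pendant '{"grip":[100,100,100,100,100,100,100,100,100,100,100],"delta_pos":[[0,0,0],[0,0,0],[0,0,0],[0,0,0],[0,0,0],[0,0,0],[0,0,0],[0,0,0],[0,0,0],[0,0,0],[0,0,0]],"spin":[90,90,90,90,90,90,90,90,90,90,90]}'
python3 - <<'E'
from h import *
im,W,m=shot('wrist'); cv2.imwrite('pics/w2.png',im)
mk=(W[...,2]>.062)&(W[...,2]<.08)&(abs(W[...,0]-.536)<.06)&(abs(W[...,1]-.05)<.06)
p=W[mk]; r=cv2.minAreaRect(p[:,:2].astype(np.float32)); print(len(p),r,p[:,2].mean())
# plane tilt
A=np.c_[p[:,:2],np.ones(len(p))]; print(np.linalg.lstsq(A,p[:,2],rcond=None)[0])
im,W,m=shot('top')
mk=(W[...,2]>.06)&(W[...,2]<.08)&(abs(W[...,0]-.536)<.05)&(abs(W[...,1]-.05)<.05)
p=W[mk]; r=cv2.minAreaRect(p[:,:2].astype(np.float32)); print(len(p),r)
E
```

```text
time_s: 6.28
eef_pos: [0.5355, 0.0495, 0.0283]
tcp_rot: [0.0, -0.113, 0.994, -0.0]
wrist_force: [-4.6, -0.3, 6.8]
gripper_width: 0.7
grasp_force: 58.6
time_s: 7.15
eef_pos: [0.5371, 0.0493, 0.1505]
tcp_rot: [0.003, -0.113, 0.994, -0.001]
wrist_force: [0.1, -0.7, -0.3]
gripper_width: 1.001
grasp_force: 0.0
time_s: 8.52
eef_pos: [0.5351, 0.0496, 0.1468]
tcp_rot: [-0.0, 0.622, 0.783, -0.0]
wrist_force: [-0.0, 0.0, -0.2]
gripper_width: 1.0
grasp_force: 0.0
3837 ((0.5355203747749329, 0.051113251596689224), (0.04442960396409035, 0.05969763919711113), 13.357970237731934) 0.06995864952766387
[ 0.00061918 -0.01229574  0.0702791 ]
38 ((0.5190264582633972, 0.048062294721603394), (0.015427712351083755, 0.05370010808110237), 16.332042694091797)
```

```bash
python3 -m pendant '{"grip":[100,100,100,100,30,30,30,30,30,30,30,30],"delta_pos":[[0.001,0.001,0.05],[0.001,0.001,0.1],[0.001,0.001,0.117],[0.001,0.001,0.117],[0.001,0.001,0.117],[0.001,0.001,0.117],[0.001,0.001,0.117],[0.001,0.001,0.117],[0.001,0.001,0.117],[0.001,0.001,0.06],[0.001,0.001,0.017],[0.001,0.001,0.017]],"spin":[0,0,0,0,0,0,0,0,0,0,0,0]}' 50
python3 - <<'E'
from h import *
s=manip.get_state(); p=np.array(s['eef_pos']); q=s['tcp_rot']
from scipy.spatial.transform import Rotation as R
M=R.from_quat([q[1],q[2],q[3],q[0]]).as_matrix(); print(p,np.degrees(np.arctan2(M[1,1],M[0,1])))
g=np.array([.5593,-.1297,p[2]]); print(M.T@(g-p))
im,W,m=shot('wrist')
mk=(W[...,2]>p[2]-.03+.062)&(W[...,2]<p[2]-.03+.08)&(abs(W[...,0]-p[0])<.033)&(abs(W[...,1]-p[1])<.04)
c=W[mk]; print(len(c),cv2.minAreaRect(c[:,:2].astype(np.float32)),np.nanmean(c[:,2]),(c-p).dot(M).min(0),(c-p).dot(M).max(0))
cv2.imwrite('pics/w3.png',im)
E
```

```text
time_s: 10.12
eef_pos: [0.5388, 0.0504, 0.1339]
tcp_rot: [0.004, 0.622, 0.783, 0.002]
wrist_force: [0.9, -0.1, -3.7]
gripper_width: 0.506
grasp_force: 53.5
[0.5388187  0.05044968 0.13392092] 13.010842114330599
[-0.18013555 -0.0206019   0.00037081]
13322 ((0.5403167009353638, 0.0530591681599617), (0.06818697601556778, 0.057511188089847565), 13.42685604095459) 0.17265945980118388 [-0.02666561 -0.03182056 -0.05021275] [ 0.03088278  0.03645132 -0.03174645]
```

```bash
python3 -m pendant '{"grip":[30,30,30,30,30,30,30,30],"delta_pos":[[-0.05,-0.005,-0.01],[-0.1,-0.01,-0.01],[-0.15,-0.014,-0.01],[-0.182,-0.018,-0.01],[-0.182,-0.018,-0.01],[-0.182,-0.018,-0.01],[-0.182,-0.018,-0.01],[-0.182,-0.018,-0.01]],"spin":[0,0,0,0,0,0,0,0]}' 50
python3 - <<'E'
from h import *
from scipy.spatial.transform import Rotation as R
s=manip.get_state(); p=np.array(s['eef_pos']); q=s['tcp_rot']
M=R.from_quat([q[1],q[2],q[3],q[0]]).as_matrix(); print(p,np.degrees(np.arctan2(M[1,1],M[0,1])))
print(M.T@(np.array([.5595,-.1307,p[2]])-p))
im,W,m=shot('wrist'); cv2.imwrite('pics/w4.png',im)
c,sn=np.cos(np.radians(13.15)),np.sin(np.radians(13.15))
X=W-np.array([.5593,-.1297,0]); cx=X[...,0]*c+X[...,1]*sn; cy=-X[...,0]*sn+X[...,1]*c
for n,lo,hi in [('mould top',p[2]+.03,p[2]+.046),('jaws',.074,.086),('plate',.008,.016)]:
    k=(W[...,2]>lo)&(W[...,2]<hi)&(abs(cx)<.08)&(cy>-.06)&(cy<.09)
    P=np.c_[cx[k],cy[k]].astype(np.float32)
    print(n,k.sum(),np.percentile(P,[1,50,99],axis=0).round(4).tolist() if k.sum() else '')
    if n=='jaws':
        for sg in (P[:,1]>0,P[:,1]<0):
            if sg.sum(): print(cv2.minAreaRect(P[sg]))
E
```

```text
time_s: 11.18
eef_pos: [0.5591, -0.1297, 0.1395]
tcp_rot: [-0.0, 0.622, 0.783, -0.0]
wrist_force: [-0.1, 0.6, -2.8]
gripper_width: 0.51
grasp_force: 53.3
[ 0.55908533 -0.12966191  0.13949196] 13.0740515678366
[-1.10498745e-03  1.69093736e-04 -5.19854309e-07]
mould top 13380 [[-0.0306, -0.0229], [0.0005, 0.0084], [0.0321, 0.0304]]
jaws 2256 [[-0.0278, 0.0361], [0.001, 0.0454], [0.0303, 0.0535]]
((0.0012207310646772385, 0.04480195790529251), (0.0177858155220747, 0.06006399542093277), 89.96560668945312)
plate 8175 [[-0.0528, -0.0332], [0.002, 0.0478], [0.0553, 0.0808]]
```

View pics/w4.png

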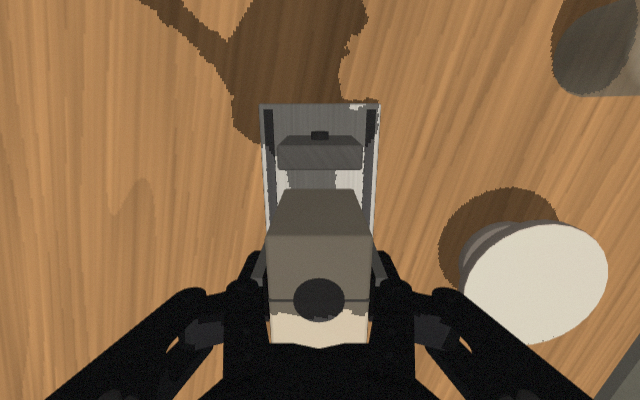

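The mould hangs centred over the seat (268–372, 190–345), and the backstop is ahead of it at (320,155) with about 5 mm gap. Now I lower it.

```bash
python3 -m pendant '{"grip":[30,30,30,30,30,30,30],"delta_pos":[[0,0,0.04],[0,0,0.07],[0,0,0.085],[0,0,0.093],[0,0,0.097],[0,0,0.098],[0,0,0.098]],"spin":[0,0,0,0,0,0,0]}' 50
```

```text
time_s: 12.1
eef_pos: [0.5602, -0.1309, 0.0436]
tcp_rot: [0.001, 0.622, 0.783, 0.0]
wrist_force: [-4.0, 1.3, 7.2]
gripper_width: 0.508
grasp_force: 54.4
```

```bash
python3 -m pendant '{"grip":[100,100,100,100,100,100,100,100,100,100],"delta_pos":[[0,0,0],[0,0,0],[0,0,0],[0,0,0],[0,0,-0.05],[0,0,-0.1],[0,0,-0.12],[0,0,-0.12],[0,0,-0.12],[0,0,-0.12]],"spin":[0,0,0,0,0,0,0,0,0,0]}'
python3 - <<'E'
from h import *
s=manip.get_state()
c,sn=np.cos(np.radians(13.15)),np.sin(np.radians(13.15))
for n in ['wrist','top']:
    im,W,m=shot(n); cv2.imwrite(f'pics/{n}5.png',im)
    X=W-np.array([.5593,-.1297,0]); cx=X[...,0]*c+X[...,1]*sn; cy=-X[...,0]*sn+X[...,1]*c
    k=(W[...,2]>.07)&(W[...,2]<.09)&(abs(cx)<.045)&(abs(cy)<.032)
    P=np.c_[cx[k],cy[k]].astype(np.float32); print(n,len(P),cv2.minAreaRect(P),W[k][:,2].mean(),np.linalg.lstsq(np.c_[P,np.ones(len(P))],W[k][:,2],rcond=None)[0])
E
```

```text
time_s: 13.35
eef_pos: [0.5582, -0.1302, 0.1599]
tcp_rot: [-0.002, 0.623, 0.783, -0.0]
wrist_force: [-0.8, -0.1, -0.1]
gripper_width: 1.003
grasp_force: 0.0
wrist 3862 ((0.001504998654127121, -0.0008614882826805115), (0.059895072132349014, 0.044195737689733505), 89.69972229003906) 0.08179506412017828 [ 0.00048403 -0.02257267  0.08182968]
top 296 ((-0.008673070929944515, 0.008603136986494064), (0.0480271652340889, 0.04470553249120712), 33.3869514465332) 0.08094090207082247 [ 0.02434036 -0.01708165  0.0811972 ]
```

View pics/wrist5.png

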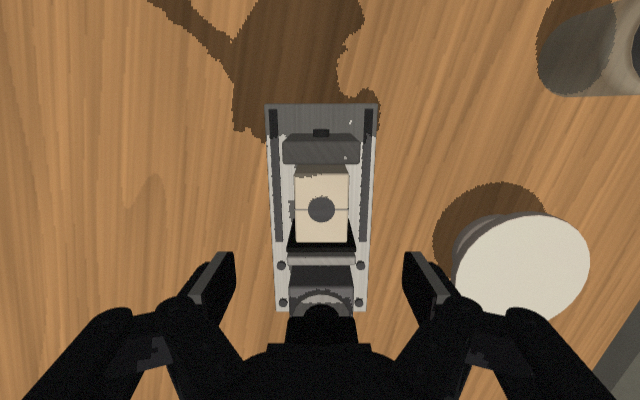

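The mould stands on the seat (295–350, 172–243) with its seam across and a gap at both jaws. The knob is at (325,310). Now I go to the knob.

```bash
python3 -m pendant '{"grip":[60,60,60,60,60,60,60,60,60,60,60,60],"delta_pos":[[-0.06,0,0],[-0.12,0,0],[-0.12,0,0],[-0.12,0,0],[-0.12,0,0],[-0.12,0,0],[-0.12,0,0],[-0.12,0,0],[-0.12,0,0],[-0.12,0,0],[-0.12,0,0],[-0.12,0,0]],"spin":[-90,-90,-90,-90,-90,-90,-90,-90,-90,-90,-90,-90]}' 80
python3 - <<'E'
from h import *
s=manip.get_state(); print(s['q'])
E
```

```text
time_s: 14.95
eef_pos: [0.5862, -0.2475, 0.1617]
tcp_rot: [-0.0, -0.113, 0.994, 0.0]
wrist_force: [-1.2, -0.5, 0.0]
gripper_width: 0.601
grasp_force: 0.0
[-5.89058801e-01  3.70786474e-01  1.48234613e+00  2.26941012e-05
  1.28868485e+00 -2.38612296e+00]
```

```bash
python3 -m pendant '{"grip":[60,60,60,60,5,5,5,5,5,5],"delta_pos":[[0,0.001,0.04],[0,0.001,0.07],[0,0.001,0.082],[0,0.001,0.082],[0,0.001,0.082],[0,0.001,0.082],[0,0.001,0.082],[0,0.001,0.082],[0,0.001,0.082],[0,0.001,0.082]],"spin":[0,0,0,0,0,0,0,0,0,0]}' 80
python3 - <<'E'
from h import *
s=manip.get_state(); print(s['wrist_torque'])
E
```

```text
time_s: 16.2
eef_pos: [0.5868, -0.2466, 0.0816]
tcp_rot: [0.001, -0.113, 0.994, -0.0]
wrist_force: [-2.5, 1.9, 5.7]
gripper_width: 0.146
grasp_force: 78.3
[0.38000363 0.27901755 0.04278905]
```

```bash
python3 -m pendant '{"grip":[5,5,5,5,5,5,5,5,5],"delta_pos":[[0,0,0],[0,0,0],[0,0,0],[0,0,0],[0,0,0],[0,0,0],[0,0,0],[0,0,0],[0,0,0]],"spin":[8,16,24,32,40,48,55,55,55]}' 80
cat > tq.py <<'E'
from h import *
from scipy.spatial.transform import Rotation as R
s=manip.get_state(); q=s['tcp_rot']
M=R.from_quat([q[1],q[2],q[3],q[0]]).as_matrix(); print('yaw',np.degrees(np.arctan2(M[1,1],M[0,1])),'turned',103.05-np.degrees(np.arctan2(M[1,1],M[0,1])))
print(s['wrist_torque'],s['q'][5])
c,sn=np.cos(np.radians(13.15)),np.sin(np.radians(13.15))
im,W,m=shot('top'); cv2.imwrite('pics/top_%d.png'%(s['time_s']*100),im)
X=W-np.array([.5593,-.1297,0]); cx=X[...,0]*c+X[...,1]*sn; cy=-X[...,0]*sn+X[...,1]*c
k=(W[...,2]>.074)&(W[...,2]<.087)&(abs(cx)<.02)&(cy>-.06)&(cy<.06)
print(np.histogram(cy[k],np.arange(-.06,.06,.004))[0])
sat=im.max(-1).astype(int)
mm=k&(sat>120); print('bright y',np.percentile(cy[mm],[2,50,98]) if mm.sum() else None)
E
python3 tq.py
```

```text
time_s: 17.32
eef_pos: [0.5868, -0.2463, 0.0816]
tcp_rot: [0.001, 0.358, 0.934, 0.0]
wrist_force: [-1.4, 3.4, 5.8]
gripper_width: 0.148
grasp_force: 78.4
yaw 47.994684918959855 turned 55.05531508104014
[ 0.56850874  0.26060045 -0.13677218] -1.4254749793604098
[ 0  0  0 13 41 44  9 39 35 41 40 37 38 38 39 39 40 39 40 37 39 41 45 21
 40 38 42 42  3]
bright y [0.02778379 0.04278705 0.0501437 ]
```

```bash
for i in 1; do python3 -m pendant '{"grip":[5,5,5,5],"delta_pos":[[0,0,0],[0,0,0],[0,0,0],[0,0,0]],"spin":[5,10,15,15]}' 80 | head -1; python3 tq.py | head -3; python3 -m pendant '{"grip":[5,5,5],"delta_pos":[[0,0,0],[0,0,0],[0,0,0]],"spin":[4,7,7]}' 80 | head -1; python3 tq.py|head -3;  done
```

```text
time_s: 17.88
yaw 32.98549769640598 turned 70.06450230359403
[ 0.58630502  0.31040361 -0.01125223] -1.1633570494016712
[ 0  0  0  0 26 42 30 27 39 38 37 40 41 39 40 38 38 37 39 39 39 38 37 41
time_s: 18.3
yaw 26.025714919714467 turned 77.02428508028552
[0.55079958 0.29240163 0.15690896] -1.04176977046718
[ 0  0  0  0 14 38 46 27 36 40 39 38 41 36 41 37 39 41 36 42 37 39 38 40
```

```bash
python3 -m pendant '{"grip":[5,5],"delta_pos":[[0,0,0],[0,0,0]],"spin":[3,6]}' 80 | head -1; python3 tq.py | head -2; python3 -m pendant '{"grip":[5,5],"delta_pos":[[0,0,0],[0,0,0]],"spin":[3,6]}' 80 | head -1; python3 tq.py|head -2
```

```text
time_s: 18.6
yaw 19.974091314372185 turned 83.07590868562781
[0.58962864 0.30228634 0.34251524] -0.9360902109486975
time_s: 18.9
yaw 13.974252694402372 turned 89.07574730559763
[0.60566968 0.30510513 0.31482952] -0.8313694814914331
```

```bash
python3 -m pendant '{"grip":[5,5],"delta_pos":[[0,0,0],[0,0,0]],"spin":[3,6]}' 80 | head -1; python3 tq.py | head -2; python3 -m pendant '{"grip":[5,5,5],"delta_pos":[[0,0,0],[0,0,0],[0,0,0]],"spin":[4,8,12]}' 80 | head -1; python3 tq.py
```

```text
time_s: 19.2
yaw 7.973883896201294 turned 95.0761161037987
[0.64083801 0.27963927 0.39601511] -0.7266471669341305
time_s: 19.62
yaw -4.058004127903174 turned 107.10800412790317
[0.63150342 0.22610181 0.35216919] -0.5166396987362406
[ 0  0  0  0  8 39 43 33 37 36 43 33 41 40 40 40 38 39 40 38 39 38 39 38
 40 38 39 43  5]
bright y [0.02719676 0.04288431 0.04992043]
```

```bash
python3 -m pendant '{"grip":[5,5,5,5],"delta_pos":[[0,0,0],[0,0,0],[0,0,0],[0,0,0]],"spin":[5,9,13,13]}' 80; python3 -m pendant '{"grip":[70,70,70,70,70,70,70,70,70],"delta_pos":[[0,0,0],[0,0,0],[0,0,0],[0,0,-0.03],[0,0,-0.08],[0,0,-0.12],[0.05,0,-0.14],[0.05,0,-0.14],[0.05,0,-0.14]],"spin":[0,0,0,0,0,0,0,0,0]}'
python3 - <<'E'
from h import *
im,W,m=shot('wrist'); cv2.imwrite('pics/w6.png',im)
for t in ['knob_grip','jaw']: print(t,[(np.round(proj(m,r['xyz'])),np.round(r['xyz'],3)) for r in manip.look_for('wrist',t)[:2]])
c,sn=np.cos(np.radians(13.15)),np.sin(np.radians(13.15))
im,W,m=shot('top'); 
v,u=np.indices(W.shape[:2])
k=(W[...,2]>.1)&(u>405)&(u<460)&(v>180)&(v<240); r=cv2.minAreaRect(W[k][:,:2].astype(np.float32)); print('bar',k.sum(),r)
cv2.imwrite('pics/t7.png',cv2.resize(im[160:280,320:480],(800,600),interpolation=cv2.INTER_CUBIC))
E
```

```text
time_s: 20.18
eef_pos: [0.587, -0.2461, 0.0816]
tcp_rot: [0.001, 0.804, 0.595, 0.001]
wrist_force: [-0.8, 3.5, 6.3]
gripper_width: 0.148
grasp_force: 78.4
time_s: 21.3
eef_pos: [0.6003, -0.1989, 0.2191]
tcp_rot: [-0.0, 0.804, 0.595, -0.0]
wrist_force: [-0.3, -0.4, 0.3]
gripper_width: 0.7
grasp_force: 0.0
knob_grip [(array([319., 241.]), array([ 0.588, -0.241,  0.112]))]
jaw [(array([280., 166.]), array([ 0.571, -0.167,  0.082]))]
bar 2985 ((0.5447668433189392, -0.1691518872976303), (0.07559563964605331, 0.2234543114900589), 37.79622268676758)
```

View pics/w6.png

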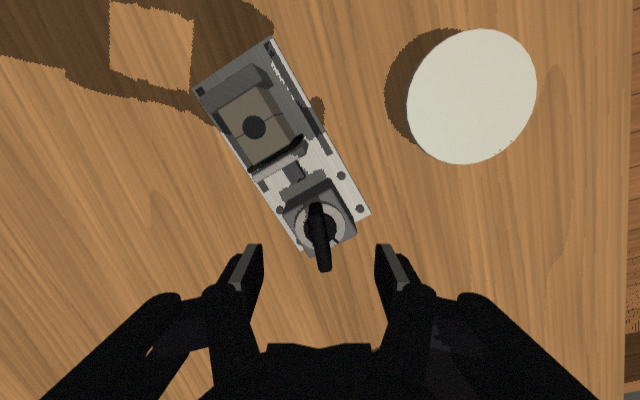

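The mould is clamped between the jaws (215–300, 85–165) and the bar points down the picture at (320,240). I enlarge the flange to find the mark.

Run:
```python
from h import *
im=cv2.imread('pics/w6.png'); cv2.imwrite('pics/c6.png',cv2.resize(im[185:275,270:390],(800,600),interpolation=cv2.INTER_CUBIC))
m=manip.camera_model('wrist'); T=np.array(m['pose'])
# brightness around rim of flange at z=.07
c,sn=np.cos(np.radians(13.15)),np.sin(np.radians(13.15))
for a in range(0,360,5):
    t=np.radians(a); l=[]
    for r in (.022,.0245,.0265):
        d=np.array([r*np.cos(t),r*np.sin(t)]); p=[.5866+d[0]*c-d[1]*sn,-.2466+d[0]*sn+d[1]*c,.07]
        u,v=proj(m,p); l.append(int(im[int(round(v)),int(round(u))].mean()))
    print(a,l,end='; ')
```

```text
0 [146, 146, 148]; 5 [150, 151, 147]; 10 [146, 147, 149]; 15 [143, 146, 143]; 20 [144, 146, 145]; 25 [149, 150, 151]; 30 [150, 148, 146]; 35 [149, 153, 152]; 40 [150, 151, 151]; 45 [149, 148, 148]; 50 [145, 148, 148]; 55 [5, 12, 100]; 60 [1, 10, 6]; 65 [8, 7, 4]; 70 [13, 2, 0]; 75 [10, 11, 6]; 80 [15, 2, 4]; 85 [9, 1, 15]; 90 [3, 48, 70]; 95 [23, 71, 71]; 100 [76, 76, 146]; 105 [102, 144, 139]; 110 [145, 143, 141]; 115 [145, 143, 140]; 120 [144, 144, 140]; 125 [148, 143, 141]; 130 [148, 143, 144]; 135 [147, 145, 141]; 140 [145, 148, 144]; 145 [145, 146, 119]; 150 [142, 143, 130]; 155 [141, 141, 142]; 160 [144, 143, 138]; 165 [142, 144, 115]; 170 [142, 142, 126]; 175 [145, 142, 138]; 180 [146, 144, 122]; 185 [142, 144, 101]; 190 [146, 144, 121]; 195 [139, 140, 111]; 200 [138, 137, 105]; 205 [141, 144, 112]; 210 [141, 141, 118]; 215 [138, 140, 112]; 220 [42, 143, 133]; 225 [13, 26, 55]; 230 [2, 17, 15]; 235 [17, 16, 23]; 240 [13, 19, 24]; 245 [19, 23, 25]; 250 [24, 19, 20]; 255 [17, 17, 19]; 260 [14, 2, 8]; 265 [6, 2, 55]; 270 [51, 143, 129]; 275 [142, 144, 126]; 280 [141, 144, 112]; 285 [99, 127, 125]; 290 [25, 24, 58]; 295 [142, 120, 104]; 300 [141, 147, 144]; 305 [142, 145, 146]; 310 [142, 143, 146]; 315 [142, 144, 151]; 320 [148, 143, 146]; 325 [148, 141, 140]; 330 [146, 144, 144]; 335 [142, 147, 147]; 340 [144, 140, 143]; 345 [145, 143, 145]; 350 [147, 145, 145]; 355 [144, 146, 146];
```

View pics/c6.png

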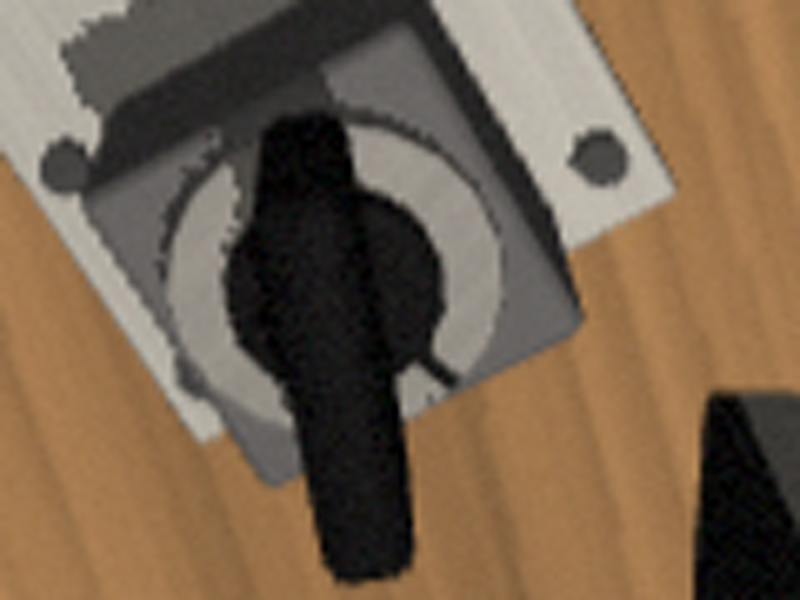

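The mark sits at 290° in the clamp frame, so the flange turned about 70°. The knob turned 120°, which gives about 50° (0.87 rad) of slip, inside the allowed window. The arm is clear, so I hand in.

```bash
python3 -c "
from bench import manip
print(manip.finish_job())"
```

```text
the job is handed in; nothing more can be done
None
```

The mould is clamped upright against the backstop, the knob slipped about 50° (roughly 2.5 clicks, read from the flange mark), the arm is clear, and the job is handed in; no verdict was returned.

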